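# Load two test batches of cells into gravity-feed magazines

## Robot

A 6-joint arm with a two-finger parallel gripper is mounted at the origin on the work surface. World frame = base frame: x ahead of the robot, y to its left, z up, the work surface at z = 0. Lengths are in m, angles in rad, forces in N, time in s.
With the tool pointing down it reaches from about 0.375 to 0.975 m from the base axis. Payload 3.8 kg.
Tool frame: the origin (TCP) lies at the very end of the fingers, on their centre line; the grasp point (between the pads) lies 19 mm behind it (bot.pinch_z is the distance from the TCP to the grasp point, in m); x points along the fingers, y is the direction in which the jaws open and shut, and the axes are right-handed (so a half turn about x gives the same grasp; the last joint's range is limited). The gripper opens to 85 mm and grips with 20 to 120 N. Pads are 22 mm wide; open, the fingers measure 114 mm over their backs; the gripper's body (76 mm by 85 mm) begins 54 mm behind the grasp point. The pads swing forward as they close: fully open they stand 13 mm farther back than shut.
Start: joints at [-1.256, 0.264, 1.604, -0, 1.274, -0.037], TCP at [0.233, -0.634, 0.231] pointing down, gripper open.
Joint ranges: [-2.63, 2.63], [-0.94, 2.18], [0.31, 2.57], [-1.31, 4.45], [0, 2.66], [-2.55, 2.55]. Speed limits (rad/s): [2.57, 2.57, 3.14, 3.14, 3.14, 3.14].

## Interface

Orientations are given as a rotation vector (axis times angle).
In Python, from workcell import monitor, imaging, finish_job, bot gives the robot as it stands.
- The arm moves only by the tool jog_arm, never from a script. Its argument "rows" is a list of rows, each a list of 7 numbers: the shift along the tool's x, y, z in m, then the turn, a rotation vector about the tool's x, y, z in rad, then the opening in per cent of the stroke, from 0 (shut) to 100 (fully open). A call has 1 to 20 rows; each row is the pose to reach, as a shift and turn from the pose measured when the call began, along the tool's axes at that moment; what a row does not reach only later rows make up. A row lasts 1/10 s, in which the tool goes at most 50 mm and 8.59 degrees, less where a joint would pass 70% of its speed; a pose out of reach is approached as far as the arm can. A call with a gripper value outside its range is refused whole. The fingers move at their own pace and stop on an object; "force" is the grip in N (left out, the last holds). Time passes only in rows, so rows that repeat a pose let the fingers close. It gives the time, the measured TCP pose, the force and the opening at its end, in the units of the state.
- monitor.read_state(): the state, without advancing time (a new reading comes with each control period).
- imaging.read_camera(name): name is "scene" or "top" or "wrist"; returns the picture (400x640x3 uint8, blue, green, red); there is no depth.
- imaging.camera_params(name): a dict with "fx", "fy", "cx", "cy" (pixels), "T" (4x4, takes a point from camera to world coordinates); the wrist camera has in their place "T_tool_cam" (4x4, takes a point from camera to tool coordinates, whose origin is the TCP and whose axes are the tool frame's). Camera axes: x right, y down, z forward; pixel columns grow to the right and rows downward; lengths in m; the calibration is good to about 2 mm. A picture is of the moment at which its call begins: read the wrist's pose just before it. camera_params takes no time and is no camera call.
- finish_job(): hands the job in, once; it reports no verdict.
The state is a dict: "time": time; "q": joint angles; "joint_vel": joint speeds; "joint_torque": joint torques, N m; "tool_pos": TCP position; "tcp_rot": TCP orientation; "wrist_force": force on the tool from outside, world axes, zero at the start; "torque": the same for the moment, N m; "width": opening from 0.0 (shut) to 1.0 (fully open).
Only numpy, scipy, OpenCV 4.12 (cv2) and the standard library are available. Lean on these libraries where they do the work, as an engineer would, in place of code of your own. Each camera call takes 0.05 s, during which the arm holds its last target. There are 200 camera calls.

## Task

Make up two test batches from the cells in the stock tray: load the orange magazine with the bare steel cell first, the blue second and the green third, and the black magazine with the red cell first and the yellow second, the first of each resting against the stop at the low end and the others behind it. Every cell lies across the lane with its white-collared plus end at the side plate with the white strip; lay each on the rails gently, without dropping it, and let it roll down. Leave the purple spare lying in the tray.

Things in the scene. Friction and masses are not known exactly. Their poses are not given: they have to be found in the camera images.
- steel_cell: battery cell, bare unwrapped grey steel; rigid cylinder 21 x 70 mm, 70 g. Origin on its axis at mid-length; its x axis runs along the cell, out of the plus end, which has a white collar 8 mm wide and a small steel button (the minus end is plain). At the start it lies level in the tray, axis 30 mm above the table, 39 mm clear of the cells beside it.
- blue_cell: battery cell, blue wrap; rigid cylinder 21 x 70 mm, 70 g. Origin on its axis at mid-length; its x axis runs along the cell, out of the plus end, which has a white collar 8 mm wide and a small steel button (the minus end is plain). At the start it lies level in the tray, axis 30 mm above the table, 39 mm clear of the cells beside it.
- green_cell: battery cell, green wrap; rigid cylinder 21 x 70 mm, 70 g. Origin on its axis at mid-length; its x axis runs along the cell, out of the plus end, which has a white collar 8 mm wide and a small steel button (the minus end is plain). At the start it lies level in the tray, axis 30 mm above the table, 39 mm clear of the cells beside it.
- red_cell: battery cell, red wrap; rigid cylinder 21 x 70 mm, 70 g. Origin on its axis at mid-length; its x axis runs along the cell, out of the plus end, which has a white collar 8 mm wide and a small steel button (the minus end is plain). At the start it lies level in the tray, axis 30 mm above the table, 39 mm clear of the cells beside it.
- yellow_cell: battery cell, yellow wrap; rigid cylinder 21 x 70 mm, 70 g. Origin on its axis at mid-length; its x axis runs along the cell, out of the plus end, which has a white collar 8 mm wide and a small steel button (the minus end is plain). At the start it lies level in the tray, axis 30 mm above the table, 39 mm clear of the cells beside it.
- purple_cell: battery cell, purple wrap (the spare, to be left); rigid cylinder 21 x 70 mm, 70 g. Origin on its axis at mid-length; its x axis runs along the cell, out of the plus end, which has a white collar 8 mm wide and a small steel button (the minus end is plain). At the start it lies level in the tray, axis 30 mm above the table, 39 mm clear of the cells beside it.
- orange_magazine: gravity-feed lane, fixed, 150 x 126 x 74 mm, orange sides and base. Its two rails fall 10 deg to its +x end: rail top z = 45 mm - 0.176 x; a lip stops the first cell. Cells lie along y and roll down by themselves. Origin: on the table, z up, mid-length, under the inner face of the +y side plate (white strip on top). Lane from there to y = -86 mm, centre line y = -43, 8 mm spare at each cell end.
- black_magazine: the same with black sides and base. Both: rails 23 mm wide, the middle 40 mm of the lane is open for fingers; side plates rise 14 mm above the rails. A cell's axis is 10.7 mm above the rail top: lay it near the upper end, x = -45, axis z = 64 mm. Axes at rest (x, z), from the stop: first (56, 46), second (35, 50), third (14, 53) mm. Origin as in the orange one.
- stock_tray: blue-grey tray, 220 x 196 mm, fixed; floor 4 mm, y rims 18 mm high. Six cells lie along its y axis, plus ends to +y, 3 rows 60 mm apart in x by 2 columns 90 mm apart, each on two black V saddles (18 to 32 mm either side of its middle, 27 mm high); the middle is free for fingers. Origin: centre of its underside.
Things that resemble listed ones, but are neither listed nor needed, are in the scene too. Leave any pink look-alike of the red_cell alone.

How it is judged:
By the outcome, as a careful person would: the job done as asked, in the order asked, and still so for the second after the job is handed in, with the robot touching nothing.
It also fails if it takes over 115 s, if anything falls off the work surface, if the arm or the gripper's body presses on something with over 40 N, if the wrist force passes 120 N, or if a joint passes its speed limit or range.

## Working session

There is one attempt and no reset: what is moved stays moved. The work goes in short steps, Python scripts to look and compute and a tool call to move; the robot and the scene stay as the last step left them, time stands still between calls to the robot, and variables do not carry over. Pictures are saved under pics/ and viewed, about 12 in all and at most 16, crops included, and the job is handed in when it is done.

Besides the shell and the picture viewer there is one more tool, called after "Call:" by a JSON object that holds its "op" and its "data", one argument or row to a line. jog_arm: Moves the arm, as the interface text tells. Its arguments: {"type":"object","properties":{"rows":{"type":"array","items":{"type":"array","items":{"type":"number"}}},"force":{"type":"number"}},"required":["rows"]}

```bash
mkdir -p pics; python3 - <<'E'
from workcell import monitor, imaging, bot
import cv2
s=monitor.read_state(); print(s['time'],s['tool_pos'],s['tcp_rot'],s['width'],bot.pinch_z)
for n in('scene','top'):
    p=imaging.camera_params(n); print(n,{k:(v.tolist() if hasattr(v,'tolist') else v) for k,v in p.items()})
    cv2.imwrite(f'pics/{n}0.png',imaging.read_camera(n))
print(imaging.camera_params('wrist'))
E
```

```text
0.0 [ 0.232361   -0.63295048  0.22992786] [ 2.03060193  0.36334443 -2.03129993] 0.9988300448620919 0.0187
scene {'fx': 462.71818747722085, 'fy': 462.71818747722085, 'cx': 321.6347402197546, 'cy': 201.77227374749003, 'T': [[0.7901422757654126, 0.5168622904386644, -0.32943672650564076, 0.9014834179723308], [0.6129205935167996, -0.664655525714311, 0.4272720189533207, -0.5163114224479308], [0.0018788537113573387, -0.5395242393627282, -0.8419679715100811, 1.0006380878060401], [0.0, 0.0, 0.0, 1.0]]}
top {'fx': 372.0132437587582, 'fy': 372.0132437587582, 'cx': 320.4206749252035, 'cy': 201.0429278763459, 'T': [[0.0036949022252423004, -0.9888775955780823, 0.1486857379214844, 0.3759725111852535], [-0.9995839069766231, -0.00790584696365822, -0.027740052219429566, -0.04156631842362298], [0.02860700282964581, -0.14852137404258575, -0.9884953418411273, 1.1731841959307279], [0.0, 0.0, 0.0, 1.0]]}
{'fx': 326.9837667110179, 'fy': 326.9837667110179, 'cx': 320.4281772074388, 'cy': 196.93371704329115, 'T_tool_cam': array([[-1.17237303e-03, -3.27368719e-01,  9.44895945e-01,
        -1.42704776e-01],
       [ 9.99999294e-01, -5.65371732e-04,  1.04486339e-03,
         1.15540556e-03],
       [ 1.92161867e-04,  9.44896503e-01,  3.27369151e-01,
        -8.46497733e-02],
       [ 0.00000000e+00,  0.00000000e+00,  0.00000000e+00,
         1.00000000e+00]])}
```

View pics/top0.png

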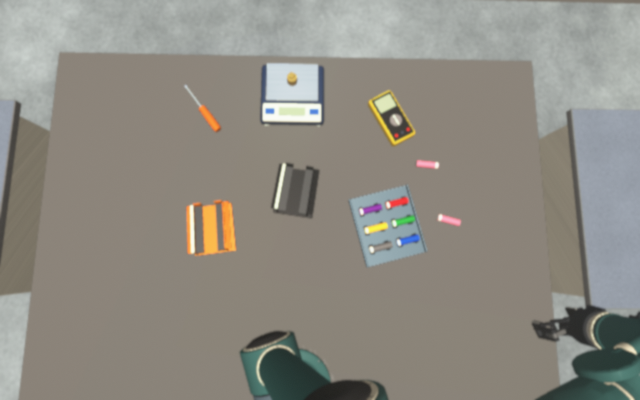

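View pics/scene0.png

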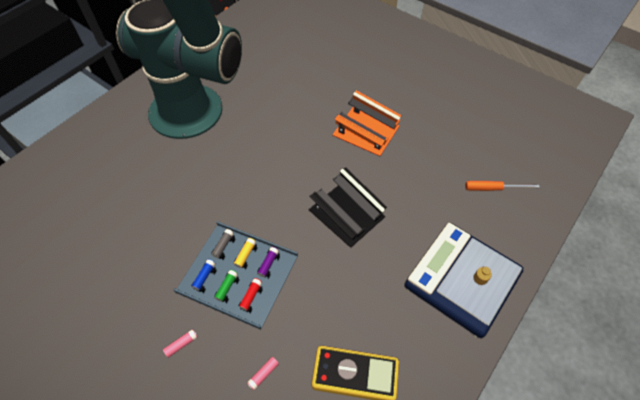

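Top view: tray near pixel (387,226), black magazine (296,190), orange (212,228). The strips face world +y, so the low ends point away from the robot. The two pink decoys lie right of the tray. Next I'll fit poses from both cameras.

```bash
cat > h.py <<'E'
import numpy as np, cv2
from workcell import monitor, imaging, bot
from scipy.spatial.transform import Rotation as R
def cam(n,s=None):
    p=imaging.camera_params(n)
    if n=='wrist':
        T=np.eye(4);T[:3,:3]=R.from_rotvec(s['tcp_rot']).as_matrix();T[:3,3]=s['tool_pos'];T=T@p['T_tool_cam']
    else: T=np.array(p['T'])
    return p,T
def ray(c,uv,z):
    p,T=c; d=T[:3,:3]@[(uv[0]-p['cx'])/p['fx'],(uv[1]-p['cy'])/p['fy'],1]; o=T[:3,3]
    return o+d*(z-o[2])/d[2]
def proj(c,P):
    p,T=c; q=(np.asarray(P)-T[:3,3])@T[:3,:3]
    return np.stack([p['fx']*q[...,0]/q[...,2]+p['cx'],p['fy']*q[...,1]/q[...,2]+p['cy']],-1)
HUE=dict(blue=(105,128),green=(50,80),red=(0,5),yellow=(22,33),purple=(132,158))
def blobs(im,smin=110):
    h=cv2.cvtColor(im,cv2.COLOR_BGR2HSV); out={}
    for k,(a,b) in HUE.items():
        m=cv2.inRange(h,(a,smin,50),(b,255,255))
        n,l,st,ce=cv2.connectedComponentsWithStats(m)
        out[k]=[(st[i,4],ce[i].round(1)) for i in range(1,n) if st[i,4]>15]
    return out
E
python3 - <<'E'
from h import *
s=monitor.read_state(); print(R.from_rotvec(s['tcp_rot']).as_matrix().round(3))
for n in('top','scene'):
    im=cv2.imread(f'pics/{n}0.png'); c=cam(n)
    for k,v in blobs(im).items(): print(n,k,[(a,u.tolist(),ray(c,u,.035).round(3).tolist()) for a,u in v])
c=cam('top')
for n,u,z in(('tray',(387,226),.01),('blk',(296,190),.05),('org',(212,228),.05)): print(n,ray(c,u,z).round(3))
E
```

```text
[[-0.001  0.345 -0.939]
 [ 0.002 -0.939 -0.345]
 [-1.    -0.002 -0.   ]]
top blue [(np.int32(29), [269.4, 110.6], [0.838, 0.091, 0.035]), (np.int32(28), [313.8, 111.4], [0.838, -0.051, 0.035]), (np.int32(131), [409.8, 239.0], [0.432, -0.348, 0.035])]
top green [(np.int32(111), [405.4, 219.9], [0.49, -0.337, 0.035])]
top red [(np.int32(20), [407.6, 129.2], [0.783, -0.353, 0.035]), (np.int32(21), [396.0, 135.0], [0.763, -0.315, 0.035]), (np.int32(96), [398.6, 201.9], [0.546, -0.317, 0.035])]
top yellow [(np.int32(42), [291.4, 77.1], [0.954, 0.022, 0.035]), (np.int32(515), [390.0, 120.5], [0.811, -0.296, 0.035]), (np.int32(125), [377.3, 227.2], [0.467, -0.249, 0.035])]
top purple [(np.int32(86), [372.3, 208.4], [0.525, -0.234, 0.035])]
scene blue [(np.int32(70), [455.6, 234.7], [0.831, 0.095, 0.035]), (np.int32(255), [202.1, 275.7], [0.433, -0.347, 0.035]), (np.int32(87), [424.7, 278.6], [0.831, -0.046, 0.035]), (np.int32(772), [454.2, 310.7], [0.92, -0.071, 0.035])]
scene green [(np.int32(250), [224.7, 286.7], [0.491, -0.335, 0.035])]
scene red [(np.int32(225), [249.4, 295.7], [0.549, -0.317, 0.035]), (np.int32(38), [326.9, 354.9], [0.76, -0.314, 0.035]), (np.int32(36), [323.5, 377.2], [0.781, -0.352, 0.035])]
scene yellow [(np.int32(158), [243.1, 253.2], [0.467, -0.249, 0.035]), (np.int32(20), [479.8, 272.6], [0.922, 0.043, 0.035]), (np.int32(914), [355.6, 374.8], [0.829, -0.309, 0.035])]
scene purple [(np.int32(209), [266.8, 262.7], [0.526, -0.234, 0.035])]
tray [ 0.473 -0.284  0.01 ]
blk [0.579 0.002 0.05 ]
org [0.461 0.252 0.05 ]
```

Call:
{"op": "jog_arm", "data": {
  "rows": [
    [0,-0.234,-0.349,-1.48,0,0,53],
    [0,-0.234,-0.349,-1.48,0,0,53],
    [0,-0.234,-0.349,-1.48,0,0,53],
    [0,-0.234,-0.349,-1.48,0,0,53],
    [0,-0.234,-0.349,-1.48,0,0,53],
    [0,-0.234,-0.349,-1.48,0,0,53],
    [0,-0.234,-0.349,-1.48,0,0,53],
    [0,-0.234,-0.349,-1.48,0,0,53],
    [0,-0.234,-0.349,-1.48,0,0,53],
    [0,-0.234,-0.349,-1.48,0,0,53],
    [0,-0.234,-0.349,-1.48,0,0,53],
    [0,-0.234,-0.349,-1.48,0,0,53],
    [0,-0.234,-0.349,-1.48,0,0,53]
  ],
  "force": 40
}}

```text
time: 1.4
tool_pos: [0.4789, -0.2935, 0.2303]
tcp_rot: [1.018, 1.322, -1.017]
wrist_force: [-0.8, -0.2, 0.3]
width: 0.529
```

```bash
python3 - <<'E'
from h import *
s=monitor.read_state(); im=imaging.read_camera('wrist'); cv2.imwrite('pics/w1.png',im)
np.save('w1.npy',np.r_[s['tool_pos'],s['tcp_rot']])
print(s['time'],s['tool_pos'],R.from_rotvec(s['tcp_rot']).as_matrix().round(3),s['width'],s['q'])
c=cam('wrist',s)
for k,v in blobs(im).items(): print(k,[(a,u.tolist(),ray(c,u,.035).round(3).tolist()) for a,u in v if a>200])
E
```

```text
1.4 [ 0.47894101 -0.29352949  0.23033265] [[-0.001  0.967  0.255]
 [ 0.002  0.255 -0.967]
 [-1.    -0.    -0.002]] 0.5287339827964558 [-5.94925926e-01  5.23076051e-02  1.84899407e+00  1.28545199e-03
  1.24233131e+00 -8.53221837e-01]
blue [(np.int32(1017), [267.7, 203.0], [0.433, -0.348, 0.035])]
green [(np.int32(961), [321.5, 205.8], [0.492, -0.336, 0.035])]
red [(np.int32(827), [375.2, 201.9], [0.547, -0.316, 0.035])]
yellow [(np.int32(1159), [321.8, 122.6], [0.469, -0.249, 0.035]), (np.int32(3668), [569.0, 237.0], [0.775, -0.301, 0.035])]
purple [(np.int32(1167), [380.2, 122.3], [0.526, -0.233, 0.035])]
```

View pics/w1.png

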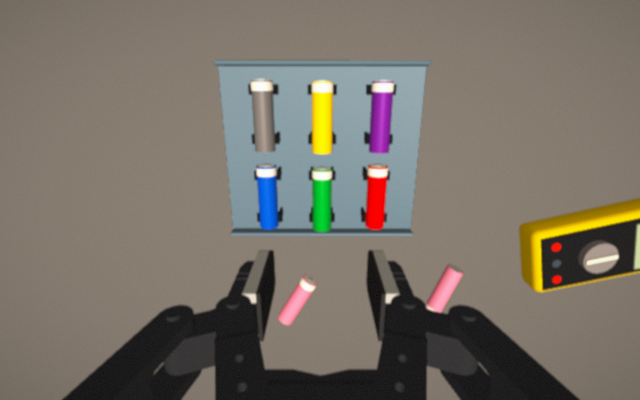

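The wrist view shows all six cells with their white ends up in the image (+y). The fingers are at the bottom and the pink decoys lie outside the tray. Fitting the tray pose.

```bash
cat >> h.py <<'E'
LAY=dict(steel=(-60,45),blue=(-60,-45),yellow=(0,45),green=(0,-45),purple=(60,45),red=(60,-45))
def T2(p): return np.array([[np.cos(p[2]),-np.sin(p[2])],[np.sin(p[2]),np.cos(p[2])]])
def w2(p,xy): return T2(p)@np.asarray(xy)+p[:2]
E
python3 - <<'E'
from h import *
from scipy.optimize import least_squares
v=np.load('w1.npy'); sw=dict(tool_pos=v[:3],tcp_rot=v[3:])
obs=[]
for n,f,c in(('wrist','w1',cam('wrist',sw)),('scene','scene0',cam('scene')),('top','top0',cam('top'))):
    for k,l in blobs(cv2.imread(f'pics/{f}.png')).items():
        for a,u in l:
            g=ray(c,u,.036)
            if .38<g[0]<.6 and -.4<g[1]<-.2: obs.append((n,c,k,u,c[0]['fx']))
def res(p,N=None):
    r=[]
    for n,c,k,u,f in obs:
        if N and n!=N: continue
        x,y=LAY[k]; q=w2(p,(x/1e3,y/1e3-.004)); r.append((proj(c,np.r_[q,.037])-u))
    return np.ravel(r)
for N in(None,'wrist','scene','top'):
    o=least_squares(res,[.48,-.29,.26],args=(N,)); print(N,o.x.round(4),np.abs(o.fun).max().round(2))
    if not N: P=o.x
np.save('tray.npy',P)
for k,(x,y) in LAY.items(): print(k,w2(P,(x/1e3,y/1e3)).round(4))
E
```

```text
None [ 0.4765 -0.2832  0.317 ] 31.12
wrist [ 0.4762 -0.2822  0.3308] 29.4
scene [ 0.4789 -0.2872  0.2593] 0.9
top [ 0.4771 -0.287   0.2543] 0.9
steel [ 0.4055 -0.2592]
blue [ 0.4336 -0.3447]
yellow [ 0.4625 -0.2405]
green [ 0.4906 -0.326 ]
purple [ 0.5195 -0.2218]
red [ 0.5476 -0.3073]
```

```bash
python3 - <<'E'
from h import *
from scipy.optimize import least_squares
v=np.load('w1.npy'); sw=dict(tool_pos=v[:3],tcp_rot=v[3:])
c=cam('wrist',sw);ob={k:max((t for t in l if t[0]>500 and 230<t[1][0]<430),key=lambda t:t[0])[1] for k,l in blobs(cv2.imread('pics/w1.png')).items()}
def res(p): return np.ravel([proj(c,np.r_[w2(p,(LAY[k][0]/1e3,LAY[k][1]/1e3-.004)),.037])-u for k,u in ob.items()])
o=least_squares(res,[.48,-.29,.26]); print(o.x.round(4),o.fun.round(1)); P=(2*o.x+[.4789,-.2872,.2593]+[.4771,-.287,.2543])/4
np.save('tray.npy',P);print(P)
for k,(x,y) in LAY.items(): print(k,w2(P,(x/1e3,y/1e3)).round(4))
E
```

```text
[ 0.4784 -0.2866  0.2583] [-1.   1.8 -0.2 -1.   0.8  2.8 -0.4 -1.6  0.8 -1.3]
[ 0.47817697 -0.28685253  0.25753684]
steel [ 0.4087 -0.2586]
blue [ 0.4316 -0.3457]
yellow [ 0.4667 -0.2433]
green [ 0.4896 -0.3304]
purple [ 0.5247 -0.2281]
red [ 0.5477 -0.3151]
```

Call:
{"op": "jog_arm", "data": {
  "rows": [
    [0.0,0.061,0.038,0,0,0,53],
    [0.03,0.061,0.038,0,0,0,53],
    [0.08,0.061,0.038,0,0,0,53],
    [0.13,0.061,0.038,0,0,0,53],
    [0.18,0.061,0.038,0,0,0,53],
    [0.205,0.061,0.038,0,0,0,53],
    [0.219,0.061,0.038,0,0,0,53],
    [0.219,0.061,0.038,0,0,0,53],
    [0.219,0.061,0.038,0,0,0,53],
    [0.219,0.061,0.038,0,0,0,0],
    [0.219,0.061,0.038,0,0,0,0],
    [0.219,0.061,0.038,0,0,0,0],
    [0.219,0.061,0.038,0,0,0,0],
    [0.219,0.061,0.038,0,0,0,0]
  ],
  "force": 40
}}

```text
time: 2.85
tool_pos: [0.5481, -0.3158, 0.014]
tcp_rot: [1.016, 1.319, -1.016]
wrist_force: [-3.8, -2.4, 5.7]
width: 0.232
```

Call:
{"op": "jog_arm", "data": {
  "rows": [
    [-0.03,0,0,0,0,0,0],
    [-0.08,0,0,0,0,0,0],
    [-0.13,0,0,0,0,0,0],
    [-0.17,0.02,-0.04,0.1,0,0,0],
    [-0.2,0.09,-0.261,0.43,0,0,0],
    [-0.22,0.09,-0.261,0.43,0,0,0],
    [-0.22,0.09,-0.261,0.43,0,0,0],
    [-0.22,0.09,-0.261,0.43,0,0,0],
    [-0.22,0.09,-0.261,0.43,0,0,0],
    [-0.22,0.09,-0.261,0.43,0,0,0],
    [-0.22,0.09,-0.261,0.43,0,0,0],
    [-0.22,0.09,-0.261,0.43,0,0,0]
  ]
}}

```text
time: 4.05
tool_pos: [0.568, -0.041, 0.2341]
tcp_rot: [1.334, 1.121, -1.334]
wrist_force: [1.2, 0.3, -1.6]
width: 0.231
```

```bash
python3 - <<'E'
from h import *
s=monitor.read_state(); im=imaging.read_camera('wrist'); cv2.imwrite('pics/w2.png',im)
np.save('w2.npy',np.r_[s['tool_pos'],s['tcp_rot']])
print(s['time'],s['tool_pos'],R.from_rotvec(s['tcp_rot']).as_matrix().round(3),s['width'],s['wrist_force'])
E
```

```text
4.05 [ 0.5680474  -0.04104143  0.23406438] [[ 0.001  0.985 -0.171]
 [-0.001 -0.171 -0.985]
 [-1.     0.002  0.001]] 0.2310041841912779 [ 1.15858689  0.2605922  -1.5713443 ]
```

View pics/w2.png

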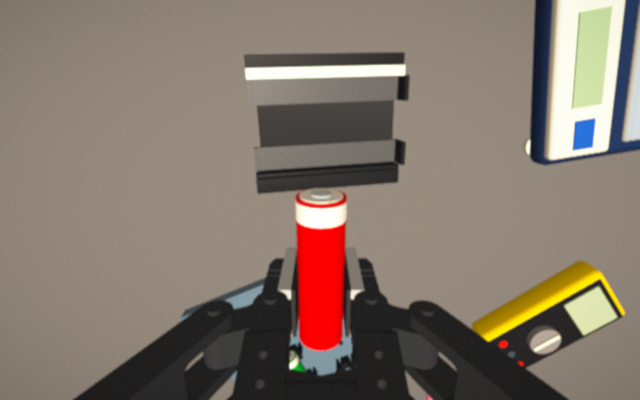

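The red cell is held with its white end toward the strip. The black magazine spans about x 246–408, y 53–192, with stop lugs at the right, which is the low end. I'll zoom for edges.

```bash
python3 - <<'E'
import cv2
im=cv2.imread('pics/w2.png')[40:200,235:420]
cv2.imwrite('pics/w2z.png',cv2.convertScaleAbs(cv2.resize(im,None,fx=3.5,fy=3.5,interpolation=cv2.INTER_CUBIC),alpha=1.8,beta=10))
E
```

```text
(no output)
```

View pics/w2z.png

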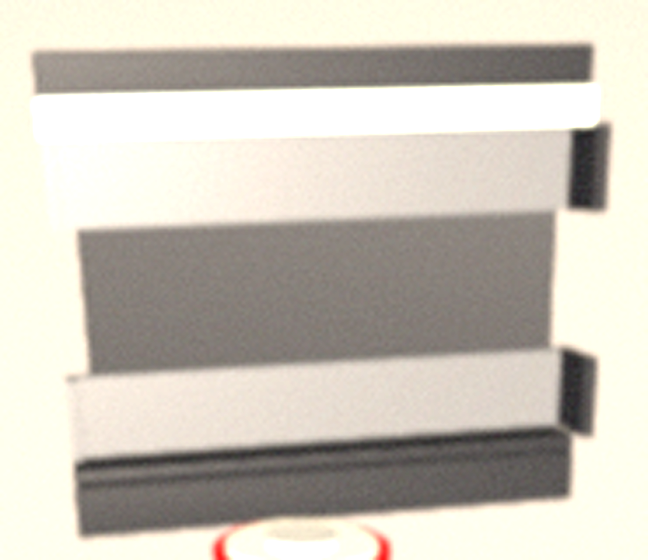

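```bash
cat > mag.py <<'E'
from h import *
from scipy.optimize import least_squares
def fit(name,pts,off,sc,p0):
    v=np.load(name+'.npy'); c=cam('wrist',dict(tool_pos=v[:3],tcp_rot=v[3:]))
    # pts: (u,v,x,y,dz above rail top, wu)
    def M(p,x,y,dz): return np.r_[w2(p,(x/1e3,y/1e3)),(45-.176*x+dz)/1e3]
    def res(p):
        r=[]
        for u,vv,x,y,dz,wu in pts:
            d=proj(c,M(p,x,y,dz))-[u/sc+off[0],vv/sc+off[1]]; r+= [d[0]*wu,d[1]]
        return r
    o=least_squares(res,p0); print('pose',o.x.round(4),'res',np.round(o.fun,1).reshape(-1,2).tolist())
    print('lay point x-45',w2(o.x,(-.045,-.043)).round(4)); return o.x,c
E
python3 - <<'E'
from mag import *
P,c=fit('w2',[(33,140,-75,0,14,1),(601,126,75,0,14,1),(50,229,-75,-23,0,.0),(560,211,67,-23,0,0),(68,377,-75,-63,0,1),(558,347,67,-63,0,0)],(235,40),3.5,[.57,.04,-.17])
np.save('black.npy',P)
for q in((75,-23,0),(-75,-23,0),(75,-63,0),(-75,-86,0),(75,-86,0),(-75,-86,14),(75,-86,14),(-75,20,-58),):
    x,y,dz=q; print(q,((proj(c,np.r_[w2(P,(x/1e3,y/1e3)),(45-.176*x+dz)/1e3])-[235,40])*3.5).round(0))
E
```

```text
pose [ 0.5922  0.0445 -0.1446] res [[-0.4, -0.3], [1.1, -0.6], [0.0, 0.4], [0.0, -0.1], [-0.6, 0.4], [-0.0, 0.7]]
lay point x-45 [0.5415 0.0085]
(75, -23, 0) [588. 210.]
(-75, -23, 0) [ 52. 230.]
(75, -63, 0) [580. 348.]
(-75, -86, 0) [ 73. 458.]
(75, -86, 0) [576. 423.]
(-75, -86, 14) [ 64. 471.]
(75, -86, 14) [587. 434.]
(-75, 20, -58) [76. 71.]
```

Call:
{"op": "jog_arm", "data": {
  "rows": [
    [0.0,-0.0346,-0.0442,-0.027,0,0,0],
    [0.04,-0.0346,-0.0442,-0.027,0,0,0],
    [0.09,-0.0346,-0.0442,-0.027,0,0,0],
    [0.13,-0.0346,-0.0442,-0.027,0,0,0],
    [0.155,-0.0346,-0.0442,-0.027,0,0,0],
    [0.17,-0.0346,-0.0442,-0.027,0,0,0],
    [0.176,-0.0346,-0.0442,-0.027,0,0,0],
    [0.18,-0.0346,-0.0442,-0.027,0,0,0],
    [0.182,-0.0346,-0.0442,-0.027,0,0,0],
    [0.182,-0.0346,-0.0442,-0.027,0,0,0],
    [0.182,-0.0346,-0.0442,-0.027,0,0,0]
  ]
}}

```text
time: 5.2
tool_pos: [0.5426, 0.0078, 0.0528]
tcp_rot: [1.316, 1.134, -1.314]
wrist_force: [-0.4, -0.0, -2.0]
width: 0.234
```

```bash
python3 - <<'E'
from h import *
s=monitor.read_state(); im=imaging.read_camera('wrist'); cv2.imwrite('pics/w3.png',im[40:400,120:520])
print(s['time'],s['tool_pos'],R.from_rotvec(s['tcp_rot']).as_matrix().round(3),s['width'],s['wrist_force'])
E
```

```text
5.2 [0.54255214 0.00779955 0.05281846] [[ 0.003  0.989 -0.145]
 [-0.001 -0.145 -0.989]
 [-1.     0.003  0.001]] 0.2336766660470246 [-0.44107939 -0.02037636 -2.03682787]
```

View pics/w3.png

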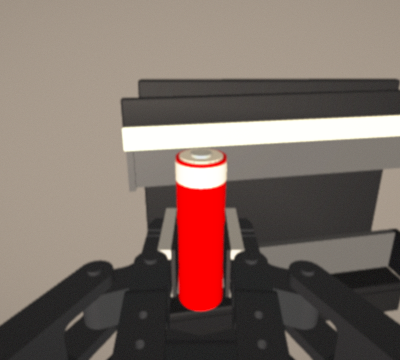

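The cell sits inside the lane, plus end at the strip, near the upper end. I'll lower it slowly to contact.

Call:
{"op": "jog_arm", "data": {
  "rows": [
    [0.002,0,0,0,0,0,0],
    [0.003,0,0,0,0,0,0],
    [0.004,0,0,0,0,0,0],
    [0.0045,0,0,0,0,0,0],
    [0.0045,0,0,0,0,0,0]
  ]
}}

```text
time: 5.75
tool_pos: [0.5423, 0.0079, 0.048]
tcp_rot: [1.316, 1.134, -1.314]
wrist_force: [0.5, 0.4, -0.7]
width: 0.229
```

Call:
{"op": "jog_arm", "data": {
  "rows": [
    [0.0006,0,0,0,0,0,0],
    [0.0012,0,0,0,0,0,0],
    [0.0012,0,0,0,0,0,0],
    [0.0012,0,0,0,0,0,0]
  ]
}}

```text
time: 6.15
tool_pos: [0.5425, 0.0078, 0.0476]
tcp_rot: [1.316, 1.134, -1.314]
wrist_force: [-0.7, 0.6, 5.6]
width: 0.225
```

Contact at z ≈ 0.0477 (force rose from about -1 to 5.6 N). Release and retreat upward.

Call:
{"op": "jog_arm", "data": {
  "rows": [
    [0,0,0,0,0,0,30],
    [0,0,0,0,0,0,40],
    [0,0,0,0,0,0,50],
    [0,0,0,0,0,0,50],
    [0,0,0,0,0,0,50],
    [-0.005,0,0,0,0,0,50],
    [-0.012,0,0,0,0,0,50],
    [-0.02,0,0,0,0,0,50],
    [-0.03,0,0,0,0,0,50],
    [-0.045,0,0,0,0,0,50],
    [-0.08,0,0,0,0,0,50],
    [-0.13,0,0,0,0,0,50],
    [-0.18,0,0,0,0,0,50],
    [-0.18,0,0,0,0,0,50],
    [-0.18,0,0,0,0,0,50]
  ]
}}

```text
time: 7.65
tool_pos: [0.5436, 0.008, 0.2311]
tcp_rot: [1.319, 1.13, -1.309]
wrist_force: [-0.2, -0.1, -0.7]
width: 0.5
```

```bash
cat > look.py <<'E'
import sys
from h import *
s=monitor.read_state(); im=imaging.read_camera('wrist'); cv2.imwrite(f'pics/{sys.argv[1]}.png',im)
np.save(sys.argv[1]+'.npy',np.r_[s['tool_pos'],s['tcp_rot']])
print(s['time'],s['tool_pos'],R.from_rotvec(s['tcp_rot']).as_matrix().round(3).tolist(),s['width'],s['wrist_force'])
E
python3 look.py w4
```

```text
7.65 [0.54356855 0.00803086 0.23113558] [[0.009, 0.989, -0.145], [-0.001, -0.145, -0.989], [-1.0, 0.009, 0.0]] 0.5000403302925104 [-0.21976283 -0.10663827 -0.71446866]
```

View pics/w4.png

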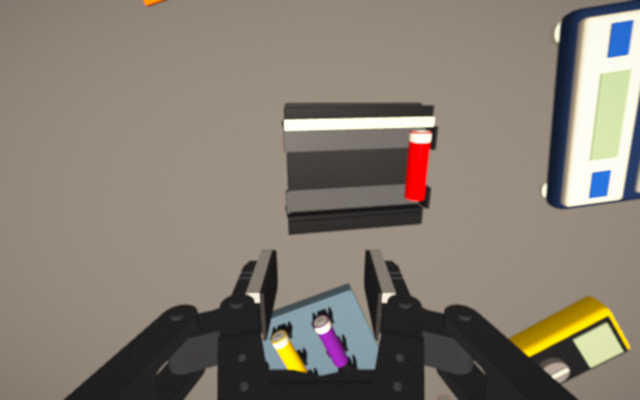

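Red is at the stop with its plus end at the strip (about (418,165)). Next is yellow.

Call:
{"op": "jog_arm", "data": {
  "rows": [
    [0,-0.0416,0.2597,-0.403,0,-0.009,53],
    [0,-0.0416,0.2597,-0.403,0,-0.009,53],
    [0,-0.0416,0.2597,-0.403,0,-0.009,53],
    [0,-0.0416,0.2597,-0.403,0,-0.009,53],
    [0,-0.0416,0.2597,-0.403,0,-0.009,53],
    [0,-0.0416,0.2597,-0.403,0,-0.009,53],
    [0.03,-0.0416,0.2597,-0.403,0,-0.009,53],
    [0.08,-0.0416,0.2597,-0.403,0,-0.009,53],
    [0.13,-0.0416,0.2597,-0.403,0,-0.009,53],
    [0.18,-0.0416,0.2597,-0.403,0,-0.009,53],
    [0.205,-0.0416,0.2597,-0.403,0,-0.009,53],
    [0.218,-0.0416,0.2597,-0.403,0,-0.009,53],
    [0.218,-0.0416,0.2597,-0.403,0,-0.009,53],
    [0.218,-0.0416,0.2597,-0.403,0,-0.009,53],
    [0.218,-0.0416,0.2597,-0.403,0,-0.009,0],
    [0.218,-0.0416,0.2597,-0.403,0,-0.009,0],
    [0.218,-0.0416,0.2597,-0.403,0,-0.009,0],
    [0.218,-0.0416,0.2597,-0.403,0,-0.009,0]
  ]
}}

```text
time: 9.5
tool_pos: [0.467, -0.2442, 0.013]
tcp_rot: [1.015, 1.317, -1.019]
wrist_force: [4.7, 1.0, 6.9]
width: 0.229
```

```bash
python3 look.py w5
```

```text
9.5 [ 0.46702359 -0.2442227   0.01298569] [[0.001, 0.967, 0.255], [-0.004, 0.255, -0.967], [-1.0, -0.0, 0.004]] 0.22922841603044966 [4.73297034 0.95402502 6.87919573]
```

Call:
{"op": "jog_arm", "data": {
  "rows": [
    [-0.03,0,0,0,0,0,0],
    [-0.08,0,0,0,0,0,0],
    [-0.12,0,0,0,0,0,0],
    [-0.14,0.1365,-0.2254,0.403,0,0,0],
    [-0.14,0.1365,-0.2254,0.403,0,0,0],
    [-0.14,0.1365,-0.2254,0.403,0,0,0],
    [-0.14,0.1365,-0.2254,0.403,0,0,0],
    [-0.14,0.1365,-0.2254,0.403,0,0,0],
    [-0.14,0.1365,-0.2254,0.403,0,0,0],
    [-0.14,0.1365,-0.2254,0.403,0,0,0],
    [-0.14,0.1365,-0.2254,0.403,0,0,0],
    [-0.1,0.1365,-0.2254,0.403,0,0,0],
    [-0.07,0.1365,-0.2254,0.403,0,0,0],
    [-0.05,0.1365,-0.2254,0.403,0,0,0],
    [-0.043,0.1365,-0.2254,0.403,0,0,0],
    [-0.041,0.1365,-0.2254,0.403,0,0,0],
    [-0.041,0.1365,-0.2254,0.403,0,0,0],
    [-0.041,0.1365,-0.2254,0.403,0,0,0]
  ]
}}

```text
time: 11.35
tool_pos: [0.5428, 0.0082, 0.0545]
tcp_rot: [1.315, 1.131, -1.315]
wrist_force: [-0.5, 0.5, -0.8]
width: 0.233
```

Call:
{"op": "jog_arm", "data": {
  "rows": [
    [0.002,0,0,0,0,0,0],
    [0.004,0,0,0,0,0,0],
    [0.0055,0,0,0,0,0,0],
    [0.0065,0,0,0,0,0,0],
    [0.007,0,0,0,0,0,0],
    [0.007,0,0,0,0,0,0]
  ]
}}

```text
time: 11.95
tool_pos: [0.5428, 0.0082, 0.0473]
tcp_rot: [1.314, 1.131, -1.315]
wrist_force: [-0.2, -0.1, 0.4]
width: 0.235
```

Call:
{"op": "jog_arm", "data": {
  "rows": [
    [0.0006,0,0,0,0,0,0],
    [0.001,0,0,0,0,0,0],
    [0.001,0,0,0,0,0,0],
    [0.001,0,0,0,0,0,0]
  ]
}}

```text
time: 12.35
tool_pos: [0.5428, 0.0083, 0.0465]
tcp_rot: [1.314, 1.131, -1.315]
wrist_force: [-0.4, 0.4, 1.9]
width: 0.229
```

Call:
{"op": "jog_arm", "data": {
  "rows": [
    [0.0006,0,0,0,0,0,0],
    [0.0006,0,0,0,0,0,0],
    [0.0006,0,0,0,0,0,30],
    [0.0006,0,0,0,0,0,40],
    [0,0,0,0,0,0,50],
    [0,0,0,0,0,0,50],
    [0,0,0,0,0,0,50],
    [-0.005,0,0,0,0,0,50],
    [-0.012,0,0,0,0,0,50],
    [-0.02,0,0,0,0,0,50],
    [-0.03,0,0,0,0,0,50],
    [-0.045,0,0,0,0,0,50],
    [-0.08,0,0,0,0,0,50],
    [-0.13,0,0,0,0,0,50],
    [-0.18,0,0,0,0,0,50],
    [-0.18,0,0,0,0,0,50],
    [-0.18,0,0,0,0,0,50]
  ]
}}

```text
time: 14.05
tool_pos: [0.5438, 0.009, 0.23]
tcp_rot: [1.317, 1.127, -1.31]
wrist_force: [0.3, 0.2, -0.1]
width: 0.499
```

```bash
python3 look.py w6; python3 - <<'E'
from h import *
im=cv2.imread('pics/w6.png'); v=np.load('w6.npy'); c=cam('wrist',dict(tool_pos=v[:3],tcp_rot=v[3:])); P=np.load('black.npy')
for k,l in blobs(im).items():
    for a,u in l:
        if a>500:
            g=ray(c,u,.056); print(k,a,u,(T2(P).T@(g[:2]-P[:2])).round(4))
E
```

```text
14.05 [0.54377849 0.00904079 0.23001966] [[0.009, 0.989, -0.145], [-0.004, -0.145, -0.989], [-1.0, 0.01, 0.003]] 0.49893454739937376 [ 0.3028406   0.23152159 -0.14519266]
blue 1954 [574.9  86.4] [0.1951 0.0378]
blue 664 [620.5  38.7] [0.2254 0.0778]
blue 612 [633.5 164.9] [ 0.2736 -0.0368]
red 990 [418.4 172.7] [ 0.058 -0.044]
yellow 1199 [396.9 177.2] [ 0.0368 -0.0486]
yellow 2772 [564.8 326.9] [ 0.2538 -0.2366]
purple 585 [334.4 349.1] [-0.0234 -0.2672]
```

Red is at lane x≈58 mm and yellow at ≈37 mm (nominal 56 and 35), so the black magazine is done. Next is steel.

Call:
{"op": "jog_arm", "data": {
  "rows": [
    [0,-0.0968,0.2837,-0.403,0.003,-0.01,53],
    [0,-0.0968,0.2837,-0.403,0.003,-0.01,53],
    [0,-0.0968,0.2837,-0.403,0.003,-0.01,53],
    [0,-0.0968,0.2837,-0.403,0.003,-0.01,53],
    [0,-0.0968,0.2837,-0.403,0.003,-0.01,53],
    [0,-0.0968,0.2837,-0.403,0.003,-0.01,53],
    [0,-0.0968,0.2837,-0.403,0.003,-0.01,53],
    [0.03,-0.0968,0.2837,-0.403,0.003,-0.01,53],
    [0.08,-0.0968,0.2837,-0.403,0.003,-0.01,53],
    [0.13,-0.0968,0.2837,-0.403,0.003,-0.01,53],
    [0.18,-0.0968,0.2837,-0.403,0.003,-0.01,53],
    [0.205,-0.0968,0.2837,-0.403,0.003,-0.01,53],
    [0.218,-0.0968,0.2837,-0.403,0.003,-0.01,53],
    [0.218,-0.0968,0.2837,-0.403,0.003,-0.01,53],
    [0.218,-0.0968,0.2837,-0.403,0.003,-0.01,53],
    [0.218,-0.0968,0.2837,-0.403,0.003,-0.01,0],
    [0.218,-0.0968,0.2837,-0.403,0.003,-0.01,0],
    [0.218,-0.0968,0.2837,-0.403,0.003,-0.01,0],
    [0.218,-0.0968,0.2837,-0.403,0.003,-0.01,0]
  ]
}}

```text
time: 16.0
tool_pos: [0.409, -0.2597, 0.0123]
tcp_rot: [1.015, 1.317, -1.021]
wrist_force: [5.3, 1.5, 6.8]
width: 0.232
```

```bash
cat > st.py <<'E'
from h import *
s=monitor.read_state();print(s['time'],s['tool_pos'],R.from_rotvec(s['tcp_rot']).as_matrix().round(3).tolist(),s['width'])
E
python3 st.py
```

```text
16.0 [ 0.40904045 -0.25973462  0.01228053] [[0.0, 0.967, 0.254], [-0.005, 0.254, -0.967], [-1.0, -0.001, 0.004]] 0.2318472953200261
```

Call:
{"op": "jog_arm", "data": {
  "rows": [
    [-0.03,0,0,0,0,0,0],
    [-0.08,0,0,0,0,0,0],
    [-0.13,0,0,0,0,0,0],
    [-0.18,0.159,-0.444,0.225,0,0,0],
    [-0.22,0.159,-0.444,0.225,0,0,0],
    [-0.22,0.159,-0.444,0.225,0,0,0],
    [-0.22,0.159,-0.444,0.225,0,0,0],
    [-0.22,0.159,-0.444,0.225,0,0,0],
    [-0.22,0.159,-0.444,0.225,0,0,0],
    [-0.22,0.159,-0.444,0.225,0,0,0],
    [-0.22,0.159,-0.444,0.225,0,0,0],
    [-0.22,0.159,-0.444,0.225,0,0,0],
    [-0.22,0.159,-0.444,0.225,0,0,0],
    [-0.22,0.159,-0.444,0.225,0,0,0],
    [-0.22,0.159,-0.444,0.225,0,0,0],
    [-0.22,0.159,-0.444,0.225,0,0,0]
  ]
}}

```text
time: 17.6
tool_pos: [0.4493, 0.2098, 0.2293]
tcp_rot: [1.181, 1.22, -1.19]
wrist_force: [0.1, -0.7, -0.6]
width: 0.23
```

```bash
python3 look.py w7
```

```text
17.6 [0.4493465  0.20975669 0.22927718] [[-0.002, 1.0, 0.031], [-0.006, 0.031, -0.999], [-1.0, -0.002, 0.006]] 0.23048093951541987 [ 0.06908174 -0.71158863 -0.55373856]
```

View pics/w7.png

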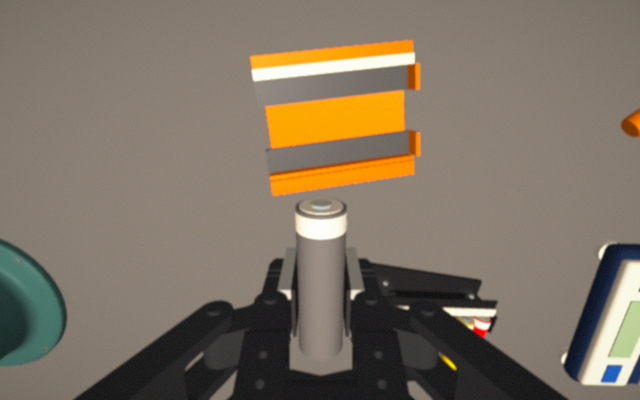

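The steel cell is held. The orange magazine spans x 250–420, y 40–195, with lugs at the right (low end). Zooming.

```bash
python3 - <<'E'
import cv2
im=cv2.imread('pics/w7.png')[35:200,240:425]
cv2.imwrite('pics/w7z.png',cv2.convertScaleAbs(cv2.resize(im,None,fx=3.5,fy=3.5,interpolation=cv2.INTER_CUBIC),alpha=1.2))
E
```

```text
(no output)
```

View pics/w7z.png

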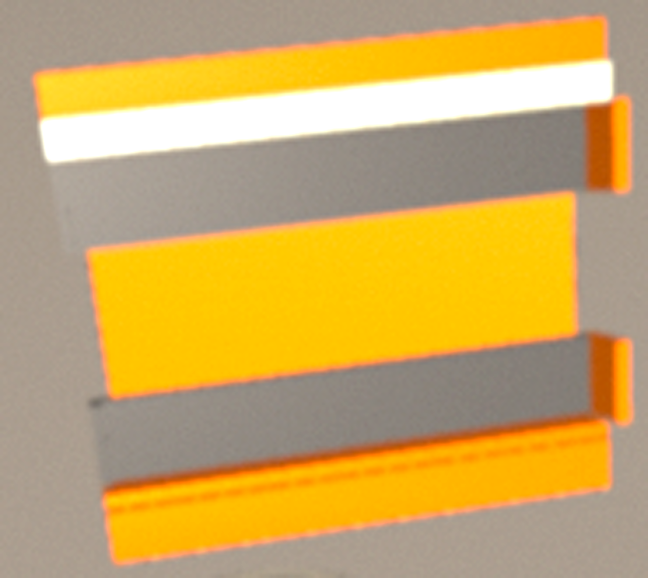

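```bash
python3 - <<'E'
from mag import *
P,c=fit('w7',[(45,162,-75,0,14,1),(614,102,75,0,14,1),(66,250,-75,-23,0,1),(585,191,67,-23,0,0),(93,402,-75,-63,0,1),(588,335,67,-63,0,0)],(240,35),3.5,[.46,.3,.07])
np.save('orange.npy',P)
v=np.load('w7.npy');Rm=R.from_rotvec(v[3:]).as_matrix();d=np.r_[w2(P,(-.045,-.043)),.055]-v[:3];print((Rm.T@d).round(4))
E
```

```text
pose [0.462  0.3021 0.1343] res [[-1.3, -0.1], [2.3, -0.8], [-0.0, 0.9], [-0.0, 0.4], [-0.9, -0.0], [-0.0, 0.1]]
lay point x-45 [0.4231 0.2535]
[ 0.174  -0.0245 -0.0456]
```

Call:
{"op": "jog_arm", "data": {
  "rows": [
    [0,-0.0245,-0.0456,-0.103,0.006,0.002,0],
    [0,-0.0245,-0.0456,-0.103,0.006,0.002,0],
    [0.04,-0.0245,-0.0456,-0.103,0.006,0.002,0],
    [0.09,-0.0245,-0.0456,-0.103,0.006,0.002,0],
    [0.13,-0.0245,-0.0456,-0.103,0.006,0.002,0],
    [0.155,-0.0245,-0.0456,-0.103,0.006,0.002,0],
    [0.167,-0.0245,-0.0456,-0.103,0.006,0.002,0],
    [0.172,-0.0245,-0.0456,-0.103,0.006,0.002,0],
    [0.174,-0.0245,-0.0456,-0.103,0.006,0.002,0],
    [0.174,-0.0245,-0.0456,-0.103,0.006,0.002,0],
    [0.174,-0.0245,-0.0456,-0.103,0.006,0.002,0]
  ]
}}

```text
time: 18.75
tool_pos: [0.4247, 0.254, 0.0567]
tcp_rot: [1.113, 1.268, -1.108]
wrist_force: [0.6, -0.4, -0.9]
width: 0.234
```

```bash
python3 look.py w8; python3 -c "
import cv2;cv2.imwrite('pics/w8c.png',cv2.imread('pics/w8.png')[40:400,120:520])"
```

```text
18.75 [0.42474057 0.25397232 0.05672489] [[0.003, 0.991, 0.133], [0.002, 0.133, -0.991], [-1.0, 0.003, -0.001]] 0.23398680087389662 [ 0.61312711 -0.357975   -0.89281053]
```

View pics/w8c.png

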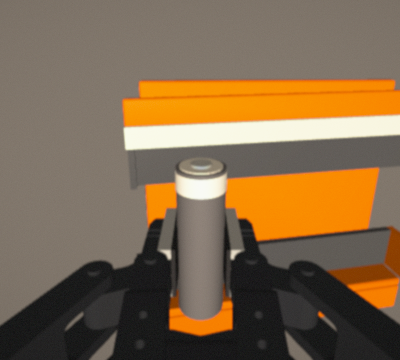

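The steel cell is in the lane at its upper end, aligned with the strip. Lowering.

Call:
{"op": "jog_arm", "data": {
  "rows": [
    [0.003,0,0,0,0,0,0],
    [0.006,0,0,0,0,0,0],
    [0.0075,0,0,0,0,0,0],
    [0.009,0,0,0,0,0,0],
    [0.0095,0,0,0,0,0,0],
    [0.0095,0,0,0,0,0,0]
  ]
}}

```text
time: 19.4
tool_pos: [0.4244, 0.2539, 0.0469]
tcp_rot: [1.112, 1.268, -1.108]
wrist_force: [0.6, -1.0, -1.4]
width: 0.229
```

Call:
{"op": "jog_arm", "data": {
  "rows": [
    [0.0006,0,0,0,0,0,0],
    [0.001,0,0,0,0,0,0],
    [0.001,0,0,0,0,0,0],
    [0.001,0,0,0,0,0,0]
  ]
}}

```text
time: 19.8
tool_pos: [0.4245, 0.2539, 0.0459]
tcp_rot: [1.112, 1.268, -1.108]
wrist_force: [-0.2, 0.7, -1.1]
width: 0.231
```

Call:
{"op": "jog_arm", "data": {
  "rows": [
    [0.0006,0,0,0,0,0,0],
    [0.001,0,0,0,0,0,0],
    [0.001,0,0,0,0,0,0],
    [0.001,0,0,0,0,0,0]
  ]
}}

```text
time: 20.2
tool_pos: [0.4247, 0.254, 0.0457]
tcp_rot: [1.113, 1.268, -1.108]
wrist_force: [-1.4, -0.8, 5.4]
width: 0.23
```

Contact. Release and lift.

Call:
{"op": "jog_arm", "data": {
  "rows": [
    [0,0,0,0,0,0,30],
    [0,0,0,0,0,0,40],
    [0,0,0,0,0,0,50],
    [0,0,0,0,0,0,50],
    [0,0,0,0,0,0,50],
    [-0.005,0,0,0,0,0,50],
    [-0.012,0,0,0,0,0,50],
    [-0.02,0,0,0,0,0,50],
    [-0.03,0,0,0,0,0,50],
    [-0.045,0,0,0,0,0,50],
    [-0.08,0,0,0,0,0,50],
    [-0.13,0,0,0,0,0,50],
    [-0.18,0,0,0,0,0,50],
    [-0.18,0,0,0,0,0,50],
    [-0.18,0,0,0,0,0,50]
  ]
}}

```text
time: 21.7
tool_pos: [0.4255, 0.2545, 0.2287]
tcp_rot: [1.117, 1.266, -1.103]
wrist_force: [0.2, 0.8, -0.7]
width: 0.502
```

```bash
python3 look.py w9;  python3 - <<'E'
from h import *
v=np.load('w9.npy');Rm=R.from_rotvec(v[3:]).as_matrix()
P=np.load('tray.npy');g=np.r_[w2(P,(-.06,-.045)),.012]
yaw=np.arctan2(Rm[1,1],Rm[0,1])
print('blue shift',(Rm.T@(g-v[:3])).round(4)); 
t=P[2];D=np.array([[0,np.cos(t),np.sin(t)],[0,np.sin(t),-np.cos(t)],[-1,0,0]]);print('turn',R.from_matrix(Rm.T@D).as_rotvec().round(4))
E
```

```text
21.7 [0.42548738 0.25447338 0.22874219] [[0.007, 0.991, 0.133], [0.004, 0.133, -0.991], [-1.0, 0.008, -0.003]] 0.5021714145249434 [ 0.24047515  0.81837513 -0.70860211]
blue shift [ 0.2144 -0.0755  0.5962]
turn [-0.1241 -0.0025 -0.0081]
```

View pics/w9.png

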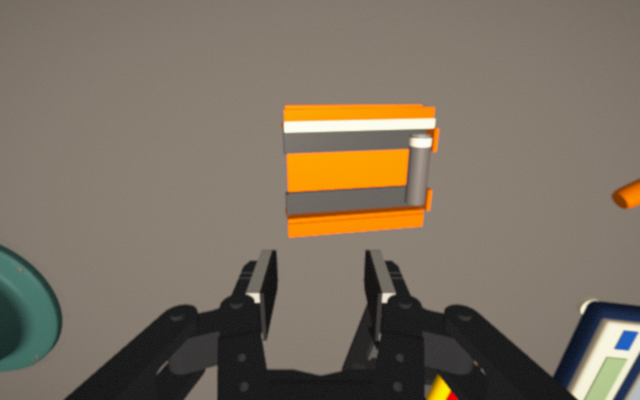

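Steel is at the stop, white end at the strip (about (420,170)). Next is blue.

Call:
{"op": "jog_arm", "data": {
  "rows": [
    [0,-0.0755,0.5962,-0.124,-0.0025,-0.008,53],
    [0,-0.0755,0.5962,-0.124,-0.0025,-0.008,53],
    [0,-0.0755,0.5962,-0.124,-0.0025,-0.008,53],
    [0,-0.0755,0.5962,-0.124,-0.0025,-0.008,53],
    [0,-0.0755,0.5962,-0.124,-0.0025,-0.008,53],
    [0,-0.0755,0.5962,-0.124,-0.0025,-0.008,53],
    [0,-0.0755,0.5962,-0.124,-0.0025,-0.008,53],
    [0,-0.0755,0.5962,-0.124,-0.0025,-0.008,53],
    [0,-0.0755,0.5962,-0.124,-0.0025,-0.008,53],
    [0,-0.0755,0.5962,-0.124,-0.0025,-0.008,53],
    [0,-0.0755,0.5962,-0.124,-0.0025,-0.008,53],
    [0,-0.0755,0.5962,-0.124,-0.0025,-0.008,53],
    [0,-0.0755,0.5962,-0.124,-0.0025,-0.008,53],
    [0.04,-0.0755,0.5962,-0.124,-0.0025,-0.008,53],
    [0.08,-0.0755,0.5962,-0.124,-0.0025,-0.008,53],
    [0.12,-0.0755,0.5962,-0.124,-0.0025,-0.008,53],
    [0.12,-0.0755,0.5962,-0.124,-0.0025,-0.008,53]
  ]
}}

```text
time: 23.45
tool_pos: [0.4236, -0.3413, 0.0972]
tcp_rot: [1.018, 1.339, -1.022]
wrist_force: [-1.1, 1.8, -1.0]
width: 0.532
```

```bash
cat > to.py <<'E'
import sys
from h import *
def to(g,yaw):
    s=monitor.read_state();Rm=R.from_rotvec(s['tcp_rot']).as_matrix();t=yaw
    D=np.array([[0,np.cos(t),np.sin(t)],[0,np.sin(t),-np.cos(t)],[-1,0,0]])
    print('t',s['time'],'pos',s['tool_pos'].round(4),'yaw',np.arctan2(Rm[1,1],Rm[0,1]).round(3),'shift',(Rm.T@(np.array(g)-s['tool_pos'])).round(4),'turn',R.from_matrix(Rm.T@D).as_rotvec().round(4))
P=np.load('tray.npy');O=np.load('orange.npy')
a=sys.argv[1];z=float(sys.argv[2])
if a=='lay': to(np.r_[w2(O,(-.045,-.043)),z],O[2])
else: to(np.r_[w2(P,np.array(LAY[a])/1e3),z],P[2])
E
python3 to.py blue .012
```

```text
t 23.45 pos [ 0.4236 -0.3413  0.0972] yaw 0.258 shift [0.085  0.0078 0.0074] turn [ 0.0001 -0.0131  0.0131]
```

Call:
{"op": "jog_arm", "data": {
  "rows": [
    [0.03,0.0078,0.0074,0,-0.0131,0.0131,53],
    [0.03,0.0078,0.0074,0,-0.0131,0.0131,53],
    [0.03,0.0078,0.0074,0,-0.0131,0.0131,53]
  ]
}}

```text
time: 23.75
tool_pos: [0.4323, -0.3455, 0.0674]
tcp_rot: [1.017, 1.322, -1.017]
wrist_force: [0.4, -0.8, -0.1]
width: 0.532
```

```bash
python3 to.py blue .012
```

```text
t 23.75 pos [ 0.4323 -0.3455  0.0674] yaw 0.258 shift [ 0.0554 -0.0006  0.    ] turn [ 0.0005 -0.0014  0.001 ]
```

Call:
{"op": "jog_arm", "data": {
  "rows": [
    [0.03,-0.0006,0,0,0,0,53],
    [0.047,-0.0006,0,0,0,0,53],
    [0.0555,-0.0006,0,0,0,0,53],
    [0.0555,-0.0006,0,0,0,0,53],
    [0.0555,-0.0006,0,0,0,0,53],
    [0.0555,-0.0006,0,0,0,0,0],
    [0.0555,-0.0006,0,0,0,0,0],
    [0.0555,-0.0006,0,0,0,0,0],
    [0.0555,-0.0006,0,0,0,0,0]
  ]
}}

```text
time: 24.65
tool_pos: [0.4321, -0.3465, 0.0134]
tcp_rot: [1.016, 1.32, -1.017]
wrist_force: [-1.9, -0.4, 5.5]
width: 0.232
```

```bash
python3 to.py lay .055
```

```text
t 24.65 pos [ 0.4321 -0.3465  0.0134] yaw 0.258 shift [-0.0418  0.1445 -0.5824] turn [0.1239 0.0004 0.0004]
```

Call:
{"op": "jog_arm", "data": {
  "rows": [
    [-0.03,0,0,0,0,0,0],
    [-0.08,0,0,0,0,0,0],
    [-0.13,0,0,0,0,0,0],
    [-0.15,0.1445,-0.5824,0.124,0,0,0],
    [-0.15,0.1445,-0.5824,0.124,0,0,0],
    [-0.15,0.1445,-0.5824,0.124,0,0,0],
    [-0.15,0.1445,-0.5824,0.124,0,0,0],
    [-0.15,0.1445,-0.5824,0.124,0,0,0],
    [-0.15,0.1445,-0.5824,0.124,0,0,0],
    [-0.15,0.1445,-0.5824,0.124,0,0,0],
    [-0.15,0.1445,-0.5824,0.124,0,0,0],
    [-0.15,0.1445,-0.5824,0.124,0,0,0],
    [-0.15,0.1445,-0.5824,0.124,0,0,0],
    [-0.15,0.1445,-0.5824,0.124,0,0,0],
    [-0.15,0.1445,-0.5824,0.124,0,0,0],
    [-0.15,0.1445,-0.5824,0.124,0,0,0],
    [-0.15,0.1445,-0.5824,0.124,0,0,0],
    [-0.15,0.1445,-0.5824,0.124,0,0,0],
    [-0.15,0.1445,-0.5824,0.124,0,0,0]
  ]
}}

```text
time: 26.55
tool_pos: [0.423, 0.2522, 0.1629]
tcp_rot: [1.11, 1.269, -1.112]
wrist_force: [1.2, 0.1, -0.6]
width: 0.234
```

```bash
python3 to.py lay .055
```

```text
t 26.55 pos [0.423  0.2522 0.1629] yaw 0.132 shift [ 0.1079  0.0004 -0.0014] turn [-0.0019  0.0008  0.001 ]
```

Call:
{"op": "jog_arm", "data": {
  "rows": [
    [0.04,0.0004,-0.001,-0.002,0,0,0],
    [0.07,0.0004,-0.001,-0.002,0,0,0],
    [0.09,0.0004,-0.001,-0.002,0,0,0],
    [0.102,0.0004,-0.001,-0.002,0,0,0],
    [0.108,0.0004,-0.001,-0.002,0,0,0],
    [0.111,0.0004,-0.001,-0.002,0,0,0],
    [0.113,0.0004,-0.001,-0.002,0,0,0],
    [0.1145,0.0004,-0.001,-0.002,0,0,0],
    [0.1145,0.0004,-0.001,-0.002,0,0,0],
    [0.1145,0.0004,-0.001,-0.002,0,0,0]
  ]
}}

```text
time: 27.55
tool_pos: [0.4236, 0.2534, 0.049]
tcp_rot: [1.109, 1.269, -1.11]
wrist_force: [0.2, 1.2, -0.1]
width: 0.23
```

Call:
{"op": "jog_arm", "data": {
  "rows": [
    [0.0006,0,0,0,0,0,0],
    [0.001,0,0,0,0,0,0],
    [0.001,0,0,0,0,0,0],
    [0.001,0,0,0,0,0,0]
  ]
}}

```text
time: 27.95
tool_pos: [0.4236, 0.2534, 0.048]
tcp_rot: [1.109, 1.27, -1.11]
wrist_force: [0.2, 0.1, -0.1]
width: 0.229
```

Call:
{"op": "jog_arm", "data": {
  "rows": [
    [0.0006,0,0,0,0,0,0],
    [0.001,0,0,0,0,0,0],
    [0.001,0,0,0,0,0,0],
    [0.001,0,0,0,0,0,0]
  ]
}}

```text
time: 28.35
tool_pos: [0.4236, 0.2534, 0.0471]
tcp_rot: [1.109, 1.27, -1.11]
wrist_force: [0.0, 0.2, 1.3]
width: 0.232
```

Call:
{"op": "jog_arm", "data": {
  "rows": [
    [0.0006,0,0,0,0,0,0],
    [0.0006,0,0,0,0,0,0],
    [0.0006,0,0,0,0,0,30],
    [0.0006,0,0,0,0,0,40],
    [0,0,0,0,0,0,50],
    [0,0,0,0,0,0,50],
    [0,0,0,0,0,0,50],
    [-0.005,0,0,0,0,0,50],
    [-0.012,0,0,0,0,0,50],
    [-0.02,0,0,0,0,0,50],
    [-0.03,0,0,0,0,0,50],
    [-0.045,0,0,0,0,0,50],
    [-0.08,0,0,0,0,0,50],
    [-0.13,0,0,0,0,0,50],
    [-0.18,0,0,0,0,0,50],
    [-0.18,0,0,0,0,0,50],
    [-0.18,0,0,0,0,0,50]
  ]
}}

```text
time: 30.05
tool_pos: [0.4249, 0.2542, 0.2302]
tcp_rot: [1.113, 1.267, -1.105]
wrist_force: [0.7, 0.6, -0.3]
width: 0.501
```

```bash
python3 look.py w10; python3 to.py green .012; cat > chk.py <<'E'
import sys
from h import *
f,m=sys.argv[1:];im=cv2.imread(f'pics/{f}.png'); v=np.load(f+'.npy'); c=cam('wrist',dict(tool_pos=v[:3],tcp_rot=v[3:])); P=np.load(m+'.npy')
for k,l in blobs(im).items():
    for a,u in l:
        g=T2(P).T@(ray(c,u,.058)[:2]-P[:2])
        if a>300 and abs(g[0])<.1: print(k,a,u,g.round(4))
E
python3 chk.py w10 orange
```

```text
30.05 [0.42486218 0.25420329 0.23018786] [[0.005, 0.991, 0.134], [0.002, 0.134, -0.991], [-1.0, 0.005, -0.002]] 0.501216600993813 [ 0.74406337  0.56241793 -0.31050738]
t 30.1 pos [0.4236 0.2535 0.2279] yaw 0.135 shift [ 0.2158 -0.0132  0.5875] turn [-0.1229 -0.     -0.0014]
blue 1176 [399.3 173.2] [ 0.0368 -0.0435]
```

Blue is at lane x≈37 mm, y≈-44 mm, behind steel. Next is green.

Call:
{"op": "jog_arm", "data": {
  "rows": [
    [0,-0.0132,0.5875,-0.123,0,0,53],
    [0,-0.0132,0.5875,-0.123,0,0,53],
    [0,-0.0132,0.5875,-0.123,0,0,53],
    [0,-0.0132,0.5875,-0.123,0,0,53],
    [0,-0.0132,0.5875,-0.123,0,0,53],
    [0,-0.0132,0.5875,-0.123,0,0,53],
    [0,-0.0132,0.5875,-0.123,0,0,53],
    [0,-0.0132,0.5875,-0.123,0,0,53],
    [0,-0.0132,0.5875,-0.123,0,0,53],
    [0,-0.0132,0.5875,-0.123,0,0,53],
    [0,-0.0132,0.5875,-0.123,0,0,53],
    [0,-0.0132,0.5875,-0.123,0,0,53],
    [0,-0.0132,0.5875,-0.123,0,0,53],
    [0.04,-0.0132,0.5875,-0.123,0,0,53],
    [0.08,-0.0132,0.5875,-0.123,0,0,53],
    [0.12,-0.0132,0.5875,-0.123,0,0,53],
    [0.12,-0.0132,0.5875,-0.123,0,0,53],
    [0.12,-0.0132,0.5875,-0.123,0,0,53]
  ]
}}

```text
time: 31.9
tool_pos: [0.4882, -0.3287, 0.1063]
tcp_rot: [1.018, 1.324, -1.017]
wrist_force: [-0.4, 0.3, 0.7]
width: 0.53
```

```bash
python3 to.py green .012
```

```text
t 31.9 pos [ 0.4882 -0.3287  0.1063] yaw 0.258 shift [0.0942 0.0011 0.0024] turn [ 0.0006 -0.0038  0.0015]
```

Call:
{"op": "jog_arm", "data": {
  "rows": [
    [0.03,0.001,0.0015,0,-0.003,0.001,53],
    [0.06,0.001,0.0015,0,-0.003,0.001,53],
    [0.082,0.001,0.0015,0,-0.003,0.001,53],
    [0.094,0.001,0.0015,0,-0.003,0.001,53],
    [0.094,0.001,0.0015,0,-0.003,0.001,53],
    [0.094,0.001,0.0015,0,-0.003,0.001,53],
    [0.094,0.001,0.0015,0,-0.003,0.001,0],
    [0.094,0.001,0.0015,0,-0.003,0.001,0],
    [0.094,0.001,0.0015,0,-0.003,0.001,0],
    [0.094,0.001,0.0015,0,-0.003,0.001,0]
  ]
}}

```text
time: 32.9
tool_pos: [0.49, -0.3307, 0.0143]
tcp_rot: [1.016, 1.319, -1.017]
wrist_force: [-3.2, -0.7, 5.4]
width: 0.228
```

```bash
python3 to.py lay .055
```

```text
t 32.9 pos [ 0.49   -0.3307  0.0143] yaw 0.258 shift [-0.0416  0.0846 -0.5818] turn [ 0.1241  0.0015 -0.0006]
```

Call:
{"op": "jog_arm", "data": {
  "rows": [
    [-0.03,0,0,0,0,0,0],
    [-0.08,0,0,0,0,0,0],
    [-0.13,0,0,0,0,0,0],
    [-0.15,0.0846,-0.5818,0.124,0,0,0],
    [-0.15,0.0846,-0.5818,0.124,0,0,0],
    [-0.15,0.0846,-0.5818,0.124,0,0,0],
    [-0.15,0.0846,-0.5818,0.124,0,0,0],
    [-0.15,0.0846,-0.5818,0.124,0,0,0],
    [-0.15,0.0846,-0.5818,0.124,0,0,0],
    [-0.15,0.0846,-0.5818,0.124,0,0,0],
    [-0.15,0.0846,-0.5818,0.124,0,0,0],
    [-0.15,0.0846,-0.5818,0.124,0,0,0],
    [-0.15,0.0846,-0.5818,0.124,0,0,0],
    [-0.15,0.0846,-0.5818,0.124,0,0,0],
    [-0.15,0.0846,-0.5818,0.124,0,0,0],
    [-0.15,0.0846,-0.5818,0.124,0,0,0],
    [-0.15,0.0846,-0.5818,0.124,0,0,0],
    [-0.15,0.0846,-0.5818,0.124,0,0,0],
    [-0.15,0.0846,-0.5818,0.124,0,0,0]
  ]
}}

```text
time: 34.8
tool_pos: [0.4231, 0.2523, 0.1634]
tcp_rot: [1.11, 1.267, -1.111]
wrist_force: [-0.7, -0.2, -1.1]
width: 0.23
```

```bash
python3 to.py lay .055
```

```text
t 34.8 pos [0.4231 0.2523 0.1634] yaw 0.133 shift [ 1.084e-01  1.000e-04 -1.300e-03] turn [-0.0017  0.0017 -0.0005]
```

Call:
{"op": "jog_arm", "data": {
  "rows": [
    [0.04,0,-0.001,-0.002,0,0,0],
    [0.07,0,-0.001,-0.002,0,0,0],
    [0.09,0,-0.001,-0.002,0,0,0],
    [0.102,0,-0.001,-0.002,0,0,0],
    [0.108,0,-0.001,-0.002,0,0,0],
    [0.111,0,-0.001,-0.002,0,0,0],
    [0.113,0,-0.001,-0.002,0,0,0],
    [0.114,0,-0.001,-0.002,0,0,0],
    [0.114,0,-0.001,-0.002,0,0,0],
    [0.114,0,-0.001,-0.002,0,0,0]
  ]
}}

```text
time: 35.8
tool_pos: [0.4235, 0.2534, 0.05]
tcp_rot: [1.109, 1.268, -1.109]
wrist_force: [-0.9, -0.7, -0.1]
width: 0.23
```

Call:
{"op": "jog_arm", "data": {
  "rows": [
    [0.0006,0,0,0,0,0,0],
    [0.001,0,0,0,0,0,0],
    [0.001,0,0,0,0,0,0],
    [0.001,0,0,0,0,0,0]
  ]
}}

```text
time: 36.2
tool_pos: [0.4234, 0.2534, 0.049]
tcp_rot: [1.109, 1.268, -1.109]
wrist_force: [-0.3, 0.1, -0.9]
width: 0.236
```

Call:
{"op": "jog_arm", "data": {
  "rows": [
    [0.0006,0,0,0,0,0,0],
    [0.001,0,0,0,0,0,0],
    [0.001,0,0,0,0,0,0],
    [0.001,0,0,0,0,0,0]
  ]
}}

```text
time: 36.6
tool_pos: [0.4235, 0.2534, 0.0481]
tcp_rot: [1.109, 1.268, -1.109]
wrist_force: [-0.4, -0.5, 0.8]
width: 0.231
```

Call:
{"op": "jog_arm", "data": {
  "rows": [
    [0.0006,0,0,0,0,0,0],
    [0.001,0,0,0,0,0,0],
    [0.001,0,0,0,0,0,0]
  ]
}}

```text
time: 36.9
tool_pos: [0.4237, 0.2535, 0.0479]
tcp_rot: [1.109, 1.268, -1.109]
wrist_force: [-2.1, -1.6, 6.3]
width: 0.228
```

Call:
{"op": "jog_arm", "data": {
  "rows": [
    [0,0,0,0,0,0,30],
    [0,0,0,0,0,0,40],
    [0,0,0,0,0,0,50],
    [0,0,0,0,0,0,50],
    [0,0,0,0,0,0,50],
    [-0.005,0,0,0,0,0,50],
    [-0.012,0,0,0,0,0,50],
    [-0.02,0,0,0,0,0,50],
    [-0.03,0,0,0,0,0,50],
    [-0.045,0,0,0,0,0,50],
    [-0.08,0,0,0,0,0,50],
    [-0.13,0,0,0,0,0,50],
    [-0.18,0,0,0,0,0,50],
    [-0.18,0,0,0,0,0,50],
    [-0.18,0,0,0,0,0,50]
  ]
}}

```text
time: 38.4
tool_pos: [0.4246, 0.2544, 0.231]
tcp_rot: [1.113, 1.266, -1.104]
wrist_force: [-0.1, -0.7, -1.0]
width: 0.501
```

```bash
python3 look.py w11; python3 chk.py w11 orange; python3 - <<'E'
from h import *
a=imaging.read_camera('scene')[60:340,150:450]; w=cv2.imread('pics/w11.png')[80:260,250:460]
a=cv2.resize(a,None,fx=1.6,fy=1.6,interpolation=cv2.INTER_CUBIC); w=cv2.resize(w,(310,266))
o=np.zeros((450,800,3),np.uint8); o[:448,:480]=a; o[:266,490:]=w; cv2.imwrite('pics/final.png',o)
E
```

```text
38.4 [0.42461753 0.25443353 0.23099301] [[0.007, 0.991, 0.134], [0.001, 0.134, -0.991], [-1.0, 0.007, -0.001]] 0.5012925512453584 [-0.13114377 -0.65711712 -0.98525187]
blue 1077 [399.7 172.9] [ 0.0375 -0.0433]
green 1116 [379. 177.] [ 0.017  -0.0475]
```

View pics/final.png

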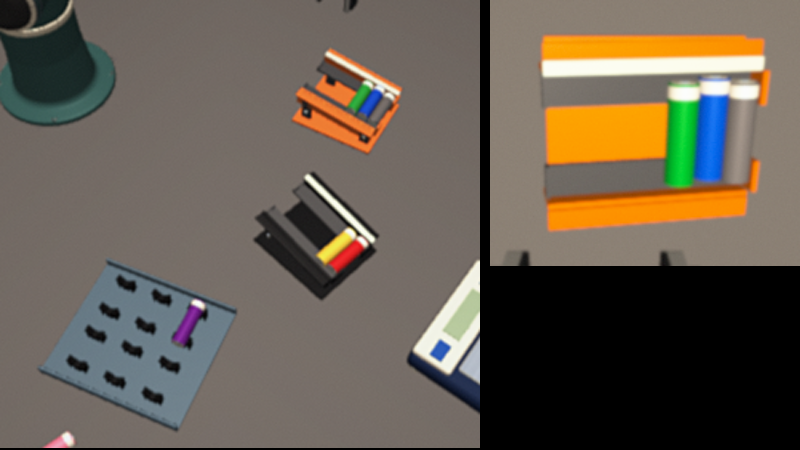

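The final picture shows orange holding steel, blue and green from the stop, and black holding red then yellow. Every white end is at the strip, purple is still in the tray and the gripper is clear. Handing in.

```bash
python3 -c "
from workcell import finish_job; print(finish_job())"
```

```text
the job is handed in; nothing more can be done
None
```

I loaded both magazines and handed the job in after about 38.5 s of robot time. Each cell was lowered until the wrist force showed contact with the rails, then released to roll down.

- **Orange magazine:** steel is at the stop, then blue at 37.5 mm and green at 17 mm along the lane (nominal 35 and 14). Steel's position I checked only by eye.
- **Black magazine:** red is at 58 mm and yellow at 37 mm (nominal 56 and 35). These were measured right after yellow was laid. The final picture shows them still in place.
- **Plus ends and others:** all the white collars face the strip, and purple is still in the tray. I did not touch the pink look-alikes.

The positions along the lane all read 2–3 mm above nominal. That is about the calibration and fit error, and the orange low end had the largest fit error. No check failed, and the highest force I read was about 7 N.

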